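# Clear the reject and hold the index plunger out

### The job

The rotary carrier on the repair bench is about to be turned by a colleague: first lift the rejected module (red dot) out of its nest and drop it into the red reject box. Only then take the orange pull knob of the carrier's index plunger, pull it straight back to its stop against the spring, and finish while still holding it fully back so that the pin stays clear of its hole. Leave the good module (green dot) in its nest and do not disturb the multimeter, the jar or the screwdriver.

Things in the scene. Friction and masses are not known exactly. Their poses are not given: they have to be found in the camera images.
- jig: rotary carrier fixture, fixed to the bench; place and yaw vary. Origin on the bench under the disc's centre, z up. Steel base plate 12 mm thick (x -65 to 65, y -80 to 120 mm); green disc of radius 80 mm, top face 60 mm above the bench, with module nests centred at x = -32 and x = +32 mm, y = 0. The index plunger is on its +y side. The disc does not turn here
- nest_a (a point): centre of the nest at x = -32 mm, on the disc's top, 60 mm above the bench, axes as the jig's. Each nest has two lips 4 mm high, 28 mm long in x, at the module's ends only (y = +/-25 to +/-30 mm from this point); its +x and -x sides are open
- nest_b (a point): centre of the other, equal nest at x = +32 mm
- housing (a point): centre of the top of the plunger's aluminium housing on the jig: 34 mm wide in the jig's x, 31 mm in y (84 to 115 mm from the jig's origin), top 68 mm above the bench; the plunger comes out of its +y face
- plunger (a joint): travel of the sprung index plunger in m: 0 = pin seated in the disc's rim, grows as it is pulled along the jig's +y (level, away from the disc) to the stop at 0.020. The pin sits 12 mm deep in its hole. The spring takes about 4 N at the start and 12 N at the stop, and pushes the pin back in when let go; the plunger moves only in and out
- plunger_grip (a point): point on the axis of the orange pull knob where the fingers belong; moves with it. 50 mm above the bench; seated, at x = 0, y = 133 mm in the jig's frame. The knob is a level cylinder, diameter 22, length 34 mm (18 mm towards the disc from here, 16 mm outwards), ending in a collar of diameter 32, 7 mm thick, that stops fingers slipping off. 38 mm of free height below its axis
- reject: the rejected module, black case 28 (x) x 46 (y) x 22 mm (z), red dot of 21 mm diameter on top, 40 to 90 g. Origin at the centre of its underside, z up. It starts in one of the two nests (which one varies), its axes along the jig's, underside 60 mm above the bench
- good: the good module, the same but with a green dot, in the other nest, 64 mm from the reject; stays there
- reject_box: red open box, fixed to the bench, place and yaw vary. 180 (x) x 130 (y) x 70 mm (z), walls and floor 5 mm thick. Origin at the centre of its underside, z up
- meter: yellow digital multimeter lying flat, 85 x 160 x 40 mm, origin at the centre of its underside; bystander
- jar: small pale jar with a white lid, diameter 44 mm, 45 mm tall, origin at the centre of its underside; bystander
- driver: screwdriver with a red handle lying on the bench, about 200 mm long, its own x axis along it; bystander

How it is judged:
By the outcome, as a careful person would: the job done as asked, in the order asked, and still so for the second after the job is handed in, while the arm keeps its last pose, push and grip.
It also fails if it takes over 51 s, if anything falls off the work surface, if the arm or the gripper's body presses on something with over 40 N, if the wrist force passes 120 N, or if a joint passes its speed limit or range.

### The arm

A 6-joint arm with a two-finger parallel gripper is mounted at the origin on the work surface. World frame = base frame: x ahead of the robot, y to its left, z up, the work surface at z = 0. Lengths are in m, angles in rad, forces in N, time in s.
With the tool pointing down it reaches from about 0.275 to 0.775 m from the base axis. Payload 14.6 kg.
Tool frame: the origin (TCP) lies between the finger pads; the fingertips stand 19 mm ahead of it and the grasp point (between the pads) is the TCP; x points along the fingers, z is the direction in which the jaws open and shut, and the axes are right-handed (so a half turn about x gives the same grasp; the last joint's range is limited). The gripper opens to 85 mm and grips with 20 to 120 N. Pads are 22 mm wide; open, the fingers measure 114 mm over their backs; the gripper's body (76 mm by 85 mm) begins 54 mm behind the grasp point. The pads swing forward as they close: fully open they stand 13 mm farther back than shut.
Start: joints at [1.066, 0.263, -0.048, 1.259, 0, 1.415], TCP at [0.18, 0.493, 0.25] pointing down, gripper open.
Joint ranges: [-2.65, 2.65], [-0.89, 1.7], [-1.18, 1.37], [-2.13, 2.11], [-1.35, 1.29], [-3.14, 3.14]. Speed limits (rad/s): [1.89, 1.89, 2.57, 2.79, 3.14, 3.14].

### API

Orientations are given as [roll, pitch, yaw] about the fixed x, y, z axes, in that order (R = Rz(yaw) Ry(pitch) Rx(roll)).
In Python, from bench import r gives the robot as it stands.
- The arm moves only by the tool step_arm, never from a script. Its arguments are lists of equal length, an entry for each row: "delta_pos": the shift along the tool's x, y, z in m, a list of three; "rotation": the turn, a rotation vector about the tool's x, y, z in degrees, a list of three; "claw": the finger opening in m, from 0 to 0.0854. A call has exactly 10 rows; each row is the pose to reach, as a shift and turn from the pose commanded when the call began, along the tool's axes at that moment; what a row does not reach only later rows make up. A row lasts 1/8 s, in which the tool goes at most 62.5 mm and 10.7 degrees, less where a joint would pass 70% of its speed; a pose out of reach is approached as far as the arm can. A call with a gripper value outside its range is refused whole. The fingers move at their own pace and stop on an object; "newtons" is the grip in N (left out, the last holds). Time passes only in rows, so rows that repeat a pose let the fingers close, or fill a call up. It gives the time, the measured TCP pose, the force and the opening at its end, in the units of the state.
- r.get_obs(): the state, without advancing time (a new reading comes with each control period).
- r.read_camera(name): name is "scene" or "top"; returns the picture (480x640x3 uint8, red, green, blue); there is no depth.
- r.get_calibration(name): a dict with "mtx" (3x3 intrinsics, pixels), "k1" (the pictures are not rectified: a ray, as slopes to the right and down, at radius r is drawn at 1 + k1 r^2 times it, then the intrinsics apply), "cam_to_world" (4x4, takes a point from camera to world coordinates). Camera axes: x right, y down, z forward; pixel columns grow to the right and rows downward; lengths in m; the calibration is good to about 2 mm. A picture is of the moment at which its call begins. get_calibration takes no time and is no camera call.
- r.hand_in(): hands the job in, once; it reports no verdict.
Trained networks look in the newest picture that a camera, given by its name, has taken for a name from the list of things; names that differ only in an ending like _2 or _b are one class to them, and where a whole thing is asked for, a point or a joint stands for the part that bears it (a point fixed in the world has none). Each returns a list of dicts, best first, with "score" (0 to 1); they miss things now and then, are a little off and sometimes report something else, mostly with a low value. They report only what shows in the picture. A call takes as long as a camera call.
- r.recognise(target, camera): "box" ([left, top, width, height] in pixels, round what is visible of it).
The state is a dict: "t": time; "qpos": joint angles; "dq": joint speeds; "joint_torque": joint torques, N m; "eef_pos": TCP position; "tool_rot": TCP orientation; "ft_force": force on the tool from outside, world axes, zero at the start; "torque": the same for the moment, N m; "gripper_width": finger opening in m.
Only numpy, scipy, OpenCV 4.12 (cv2) and the standard library are available. Lean on these libraries where they do the work, as an engineer would, in place of code of your own. Each camera call takes 0.05 s, during which the arm holds its last target. There are 200 camera calls.

## Working session

There is one attempt and no reset: what is moved stays moved. The work goes in short steps, Python scripts to look and compute and a tool call to move; the robot and the scene stay as the last step left them, time stands still between calls to the robot, and variables do not carry over. Pictures are saved under pics/ and viewed, about 8 in all and at most 12, crops included, and the job is handed in when it is done.

Besides the shell and the picture viewer there is one more tool, called after ">>>" as name(argument=value, ...), one argument or row to a line, values as JSON. step_arm: Moves the arm, as the interface text tells. Its arguments: {"type":"object","properties":{"delta_pos":{"type":"array","items":{"type":"array","items":{"type":"number"}}},"rotation":{"type":"array","items":{"type":"array","items":{"type":"number"}}},"claw":{"type":"array","items":{"type":"number"}},"newtons":{"type":"number"}},"required":["delta_pos","rotation","claw"]}

```bash
mkdir -p pics; cat > h.py <<'E'
import numpy as np, cv2
from bench import r
def pix2plane(cam,uv,z):
    c=r.get_calibration(cam);K=np.array(c["mtx"]);T=np.array(c["cam_to_world"]);k1=c["k1"]
    uv=np.atleast_2d(np.array(uv,float))
    p=cv2.undistortPoints(uv[:,None],K,np.array([k1,0,0,0.]))[:,0]
    d=np.c_[p,np.ones(len(p))]@T[:3,:3].T;o=T[:3,3]
    return o+d*((z-o[2])/d[:,2])[:,None]
def proj(cam,P):
    c=r.get_calibration(cam);K=np.array(c["mtx"]);T=np.linalg.inv(np.array(c["cam_to_world"]))
    return cv2.projectPoints(np.atleast_2d(np.array(P,float)),T[:3,:3],T[:3,3],K,np.array([c["k1"],0,0,0.]))[0][:,0]
def snap(cam,name):
    im=r.read_camera(cam);cv2.imwrite(f"pics/{name}.png",im[:,:,::-1]);return im
E
python3 - <<'E'
from h import *
np.set_printoptions(precision=4,suppress=True)
for c in("top","scene"):
    snap(c,c+"0");k=r.get_calibration(c);print(c,k["mtx"],k["k1"],np.array(k["cam_to_world"]))
    for n in("jig","reject","good","reject_box","meter","jar","driver","plunger","housing"):
        print(n,[(np.round(d["box"],1).tolist(),round(d["score"],2)) for d in r.recognise(n,c)][:3])
print(r.get_obs())
E
```

```text
top [[574.8731   0.     322.2494]
 [  0.     574.8731 242.4753]
 [  0.       0.       1.    ]] -0.1681749195423881 [[-0.0285 -0.9949  0.0966  0.4631]
 [-0.9996  0.0287  0.0009  0.0097]
 [-0.0036 -0.0965 -0.9953  1.3992]
 [ 0.      0.      0.      1.    ]]
jig [([219.6, 239.0, 102.6, 79.2], 0.81)]
reject [([157.1, 296.2, 22.7, 16.3], 0.75), ([278.0, 277.3, 16.8, 18.6], 0.54)]
good [([263.9, 250.2, 25.7, 20.4], 0.66)]
reject_box [([430.3, 243.4, 75.6, 86.2], 0.63)]
meter [([399.8, 169.6, 66.1, 38.6], 0.87), ([283.8, 146.4, 17.3, 82.5], 0.44)]
jar [([160.0, 295.9, 17.2, 18.0], 0.53)]
driver [([283.3, 147.7, 19.0, 79.3], 0.88)]
plunger [([220.0, 289.2, 16.4, 18.8], 0.74)]
housing [([218.6, 239.6, 103.7, 79.0], 0.95)]
scene [[544.4861   0.     319.2822]
 [  0.     544.4861 239.5925]
 [  0.       0.       1.    ]] 0.014730426823037806 [[-0.6895  0.4348 -0.5793  1.1711]
 [ 0.724   0.4386 -0.5324  0.5731]
 [ 0.0226 -0.7865 -0.6172  0.7404]
 [ 0.      0.      0.      1.    ]]
jig [([324.2, 243.6, 126.6, 86.0], 0.81)]
reject [([363.7, 239.3, 26.8, 26.3], 0.81)]
good [([352.9, 261.4, 31.2, 23.5], 0.94)]
reject_box [([193.9, 142.5, 91.9, 69.5], 0.64)]
meter [([139.1, 211.5, 70.3, 60.9], 0.67)]
jar [([500.0, 321.2, 29.0, 32.3], 0.96)]
driver [([234.8, 312.7, 90.4, 52.3], 0.97)]
plunger [([426.1, 282.9, 24.6, 17.2], 0.65)]
housing [([319.6, 243.1, 133.5, 87.6], 0.75)]
{'t': 1.0, 'qpos': array([ 1.0657,  0.2631, -0.0483,  1.2594,  0.    ,  1.4155]), 'dq': array([-0.    , -0.0007, -0.0001, -0.0005, -0.0007,  0.0002]), 'joint_torque': array([  0.0008, -63.7438,  38.4769,   0.0012,  -0.0001,   0.    ]), 'eef_pos': array([0.1799, 0.4932, 0.2503]), 'tool_rot': array([0.6051, 1.5708, 1.8261]), 'ft_force': array([-0.1816, -0.6043,  0.3388]), 'torque': array([ 0.0493, -0.02  ,  0.0041]), 'gripper_width': 0.08548096786067448}
```

View pics/top0.png

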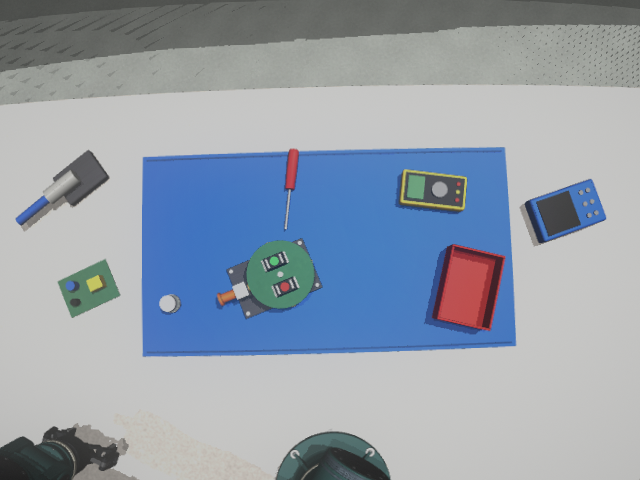

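View pics/scene0.png

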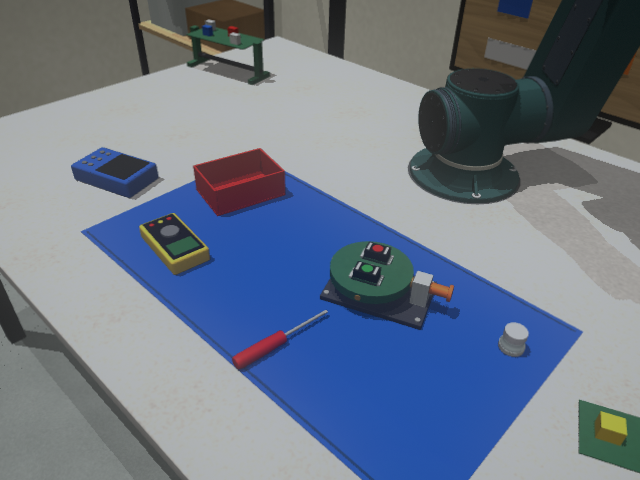

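The top view shows the red dot at about (286,287) and the green dot at (275,261). The knob is at about (225,298), the box at (470,287) and the jar at (169,303). Next I'll measure by colour in both cameras.

```bash
cat > m.py <<'E'
from h import *
from scipy.optimize import least_squares
np.set_printoptions(precision=4,suppress=True)
def blob(im,roi,cond):
    x,y,w,h=roi;c=im[y:y+h,x:x+w].astype(int);m=cond(c[...,0],c[...,1],c[...,2]).astype(np.uint8)
    n,l,s,ce=cv2.connectedComponentsWithStats(m);i=1+np.argmax(s[1:,4]);return ce[i]+[x,y],s[i,4],s[i,:4]+[x,y,0,0]
red=lambda R,G,B:(R>140)&(G<90)&(B<90)
grn=lambda R,G,B:(G>140)&(R<100)&(B<140)
org=lambda R,G,B:(R>110)&(G>45)&(R-B>60)&(R-G>40)
E
python3 - <<'E'
from m import *
D={}
for c,roi in(("top",(210,230,115,90)),("scene",(320,230,140,100))):
    im=cv2.imread(f"pics/{c}0.png")[:,:,::-1]
    for n,f,z in(("red",red,.082),("grn",grn,.082),("org",org,.05)):
        try:
            p,a,b=blob(im,roi,f);D[c,n]=p;print(c,n,p,a,b,pix2plane(c,p,z)[0])
        except Exception as e: print(c,n,e)
    b={"top":(425,235,85,100),"scene":(185,140,110,80)}[c]
# triangulate
for n in("red","grn","org"):
    f=lambda X:np.r_[proj("top",X)[0]-D["top",n],proj("scene",X)[0]-D["scene",n]]
    s=least_squares(f,[.4,.1,.07]);print(n,s.x,s.fun)
# box corners rough (top rim) in top picture
print(pix2plane("top",[(453,245),(504,254),(492,330),(434,322)],.07))
print("jar",pix2plane("top",[(169,303)],.045),"meter",pix2plane("top",[(433,190)],.04),"drv",pix2plane("top",[(293,150),(285,230)],.01))
E
```

```text
top red [284.4655 286.2759] 58 [281 282   8   9] [0.4927 0.1002 0.082 ]
top grn [273.8852 260.541 ] 61 [270 257   9   9] [0.5524 0.1232 0.082 ]
top org [225.942  296.3986] 138 [218 290  17  15] [0.4731 0.241  0.05  ]
scene red [377.6122 247.6327] 49 [373 245  10   6] [0.4913 0.1017 0.082 ]
scene grn attempt to get argmax of an empty sequence
scene org [441.6798 289.1626] 203 [430 282  24  16] [0.4696 0.2399 0.05  ]
red [0.492  0.1011 0.0821] [-0.422   0.3308 -0.4492 -0.0262]Traceback (most recent call last):
  File "<stdin>", line 13, in <module>
    return func(*args, **kwargs)
    vector_fun = VectorFunction(
        fun_wrapped,
    ...<6 lines>...
        workers=workers
    )
    self._update_fun()
    ~~~~~~~~~~~~~~~~^^
    self.f = self.fun_wrapped(xp_copy(self.x))
             ~~~~~~~~~~~~~~~~^^^^^^^^^^^^^^^^^
    return np.atleast_1d(self.fun(x))
                         ~~~~~~~~^^^
    return self.f(x, *self.args, **self.kwargs)
           ~~~~~~^^^^^^^^^^^^^^^^^^^^^^^^^^^^^^
  File "<stdin>", line 12, in <lambda>
KeyError: ('scene', 'grn')
```

```bash
cat >> h.py <<'E'
from scipy.spatial.transform import Rotation as Ro
def to(x,y,z,yawz):
    "shift (mm) and turn (deg) in the tool frame to a tool-down pose with the jaws along yawz (deg)"
    o=r.get_obs();R=Ro.from_euler("xyz",o["tool_rot"]);M=R.as_matrix()
    best=None
    for a in(yawz,yawz+180):
        a=np.radians(a);X=np.array([0,0,-1.]);Z=np.array([np.cos(a),np.sin(a),0]);T=np.c_[X,np.cross(Z,X),Z]
        v=(R.inv()*Ro.from_matrix(T)).as_rotvec(degrees=True)
        print("opt turn",v.round(1),"q6",o["qpos"][5].round(2))
    print("shift mm",(M.T@(np.array([x,y,z])-o["eef_pos"])*1000).round(1),"pos",o["eef_pos"].round(4),"f",o["ft_force"].round(1),"w",o["gripper_width"].round(4),"t",o["t"])
    print(M.round(3))
E
python3 - <<'E'
from m import *
D={}
b=pix2plane("top",[(453,245),(504,254),(492,330),(434,322)],.07)
print(b,b.mean(0),[np.linalg.norm(b[i]-b[i-1]).round(3) for i in range(4)])
print("jar",pix2plane("top",[(169,303)],.045),"meter",pix2plane("top",[(433,190)],.04),"drv",pix2plane("top",[(293,150),(285,230)],.01))
to(.492,.101,.18,21.3)
print(Ro.from_euler("xyz",r.get_obs()["tool_rot"]).as_matrix())
E
```

```text
[[ 0.5773 -0.2949  0.07  ]
 [ 0.5525 -0.4166  0.07  ]
 [ 0.3758 -0.3789  0.07  ]
 [ 0.3999 -0.2423  0.07  ]] [ 0.4764 -0.3332  0.07  ] [np.float64(0.185), np.float64(0.124), np.float64(0.181), np.float64(0.139)]
jar [[0.4604 0.3793 0.045 ]] meter [[ 0.7145 -0.26    0.04  ]] drv [[0.8302 0.0768 0.01  ]
 [0.631  0.1007 0.01  ]]
opt turn [48.7  0.  -0. ] q6 1.42
opt turn [-131.3    0.     0. ] q6 1.42Traceback (most recent call last):
  File "<stdin>", line 6, in <module>
  File "h.py", line 23, in to
    print("shift mm",(M.T@(np.array([x,y,z])-o["eef_pos"])*1000).round(1),"pos",o["eef_pos"].round(4),"f",o["ft_force"].round(1),"w",o["gripper_width"].round(4),"t",o["t"])
                                                                                                                                     ^^^^^^^^^^^^^^^^^^^^^^^^
AttributeError: 'float' object has no attribute 'round'
```

```bash
sed -i 's/o\["gripper_width"\].round(4)/round(o["gripper_width"],4)/' h.py
python3 -c "
from m import *
to(.492,.101,.16,21.3)"
```

```text
opt turn [48.7  0.  -0. ] q6 1.42
opt turn [-131.3    0.     0. ] q6 1.42
shift mm [  90.3 -427.6 -261.5] pos [0.1799 0.4932 0.2503] f [-0.2 -0.6  0.3] w 0.0855 t 1.0
[[-0.    -0.939  0.343]
 [ 0.     0.343  0.939]
 [-1.     0.     0.   ]]
```

>>> step_arm(
  delta_pos=[
    [0.01, -0.045, -0.03],
    [0.02, -0.095, -0.06],
    [0.03, -0.145, -0.09],
    [0.04, -0.195, -0.12],
    [0.05, -0.245, -0.15],
    [0.06, -0.295, -0.18],
    [0.07, -0.345, -0.21],
    [0.08, -0.39, -0.24],
    [0.09, -0.4276, -0.2615],
    [0.09, -0.4276, -0.2615],
  ],
  rotation=[
    [5, 0, 0],
    [11, 0, 0],
    [17, 0, 0],
    [23, 0, 0],
    [29, 0, 0],
    [35, 0, 0],
    [41, 0, 0],
    [46, 0, 0],
    [48.7, 0, 0],
    [48.7, 0, 0],
  ],
  claw=[0.056, 0.056, 0.056, 0.056, 0.056, 0.056, 0.056, 0.056, 0.056, 0.056],
  newtons=40,
)

```text
t: 2.25
eef_pos: [0.4933, 0.099, 0.1594]
tool_rot: [3.123, 1.57, -2.793]
ft_force: [-0.6, 0.8, 0.0]
gripper_width: 0.0559
```

```bash
python3 - <<'E'
from m import *
im=snap("scene","s1");cv2.imwrite("pics/s1c.png",cv2.resize(im[160:340,300:520,::-1],None,fx=3,fy=3))
to(.492,.101,.083,21.3)
E
```

```text
opt turn [-0.1 -0.  -0. ] q6 1.24
opt turn [179.9  -0.    0.1] q6 1.24
shift mm [76.9  0.9  0.1] pos [0.4923 0.1002 0.1599] f [-0.1  0.2  0.1] w 0.0561 t 2.3
[[-0.001 -0.361  0.933]
 [ 0.     0.933  0.361]
 [-1.     0.    -0.001]]
```

View pics/s1c.png

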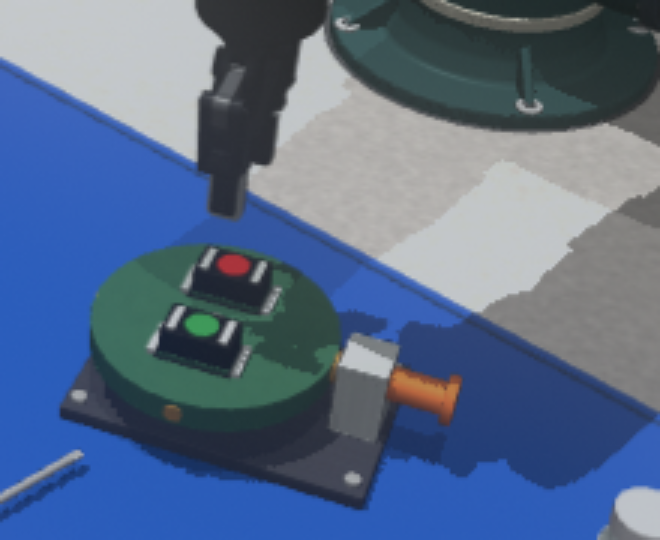

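The red module sits under the fingers, with the jaws along the jig's x. I'll descend and watch the force.

>>> step_arm(
  delta_pos=[
    [0.01, 0.001, 0],
    [0.025, 0.001, 0],
    [0.04, 0.001, 0],
    [0.055, 0.001, 0],
    [0.065, 0.001, 0],
    [0.072, 0.001, 0],
    [0.077, 0.001, 0],
    [0.077, 0.001, 0],
    [0.077, 0.001, 0],
    [0.077, 0.001, 0],
  ],
  rotation=[
    [0, 0, 0],
    [0, 0, 0],
    [0, 0, 0],
    [0, 0, 0],
    [0, 0, 0],
    [0, 0, 0],
    [0, 0, 0],
    [0, 0, 0],
    [0, 0, 0],
    [0, 0, 0],
  ],
  claw=[0.05, 0.05, 0.05, 0.05, 0.05, 0.05, 0.05, 0.05, 0.05, 0.05],
)

```text
t: 3.55
eef_pos: [0.4918, 0.1019, 0.0835]
tool_rot: [-0.338, 1.57, 0.033]
ft_force: [-0.3, -0.7, 0.3]
gripper_width: 0.05
```

>>> step_arm(
  delta_pos=[
    [0, 0, 0],
    [0, 0, 0],
    [0, 0, 0],
    [0, 0, 0],
    [0, 0, 0],
    [0, 0, 0],
    [0, 0, 0],
    [0, 0, 0],
    [0, 0, 0],
    [0, 0, 0],
  ],
  rotation=[
    [0, 0, 0],
    [0, 0, 0],
    [0, 0, 0],
    [0, 0, 0],
    [0, 0, 0],
    [0, 0, 0],
    [0, 0, 0],
    [0, 0, 0],
    [0, 0, 0],
    [0, 0, 0],
  ],
  claw=[0.02, 0.02, 0.02, 0.02, 0.02, 0.02, 0.02, 0.02, 0.02, 0.02],
  newtons=40,
)

```text
t: 4.8
eef_pos: [0.4918, 0.1019, 0.0836]
tool_rot: [-0.386, 1.57, -0.015]
ft_force: [-1.9, -0.0, 4.7]
gripper_width: 0.0268
```

>>> step_arm(
  delta_pos=[
    [-0.005, 0, 0],
    [-0.02, 0, 0],
    [-0.04, 0, 0],
    [-0.06, 0, 0],
    [-0.08, 0, 0],
    [-0.1, 0, 0],
    [-0.1, 0, 0],
    [-0.1, 0, 0],
    [-0.1, 0, 0],
    [-0.1, 0, 0],
  ],
  rotation=[
    [0, 0, 0],
    [0, 0, 0],
    [0, 0, 0],
    [0, 0, 0],
    [0, 0, 0],
    [0, 0, 0],
    [0, 0, 0],
    [0, 0, 0],
    [0, 0, 0],
    [0, 0, 0],
  ],
  claw=[0.02, 0.02, 0.02, 0.02, 0.02, 0.02, 0.02, 0.02, 0.02, 0.02],
)

```text
t: 6.05
eef_pos: [0.4914, 0.1019, 0.1828]
tool_rot: [2.827, 1.57, -3.085]
ft_force: [0.5, 0.0, -0.2]
gripper_width: 0.0268
```

```bash
python3 - <<'E'
from m import *
im=snap("scene","s2");cv2.imwrite("pics/s2c.png",cv2.resize(im[160:340,300:520,::-1],None,fx=3,fy=3))
to(.475,-.332,.17,-12)
E
```

```text
opt turn [33.3 -0.   0. ] q6 1.24
opt turn [-146.7   -0.    -0.1] q6 1.24
shift mm [  12.9 -398.4 -172.7] pos [0.4915 0.1019 0.1829] f [ 0.3 -0.1 -0.7] w 0.027 t 6.1
[[-0.001 -0.363  0.932]
 [-0.     0.932  0.363]
 [-1.     0.    -0.001]]
```

View pics/s2c.png

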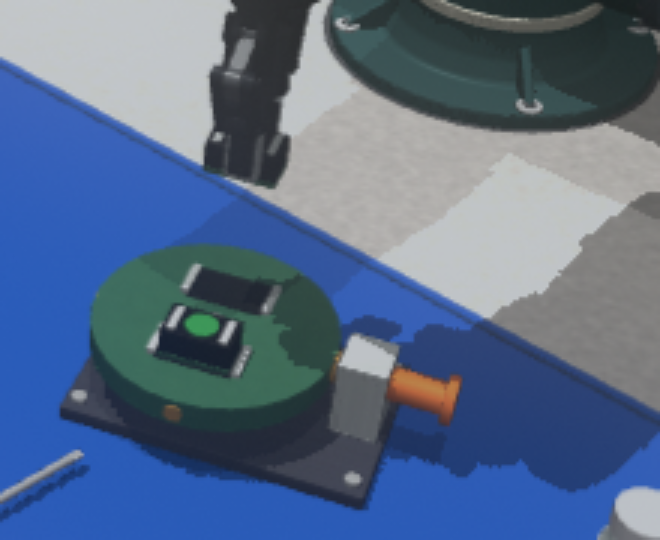

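The module is out of its nest and held in the fingers, and the green one is undisturbed. Now to the box.

>>> step_arm(
  delta_pos=[
    [0, -0.03, -0.013],
    [0, -0.08, -0.035],
    [0, -0.13, -0.056],
    [0, -0.18, -0.078],
    [0, -0.23, -0.1],
    [0, -0.28, -0.121],
    [0, -0.33, -0.143],
    [0, -0.37, -0.16],
    [0, -0.398, -0.173],
    [0, -0.398, -0.173],
  ],
  rotation=[
    [3, 0, 0],
    [7, 0, 0],
    [11, 0, 0],
    [15, 0, 0],
    [19, 0, 0],
    [23, 0, 0],
    [27, 0, 0],
    [31, 0, 0],
    [33, 0, 0],
    [33, 0, 0],
  ],
  claw=[0.02, 0.02, 0.02, 0.02, 0.02, 0.02, 0.02, 0.02, 0.02, 0.02],
)

```text
t: 7.35
eef_pos: [0.4744, -0.3335, 0.1827]
tool_rot: [2.881, 1.57, 2.673]
ft_force: [0.7, 0.3, -0.9]
gripper_width: 0.0275
```

>>> step_arm(
  delta_pos=[
    [0.01, 0, 0],
    [0.03, 0, 0],
    [0.05, 0, 0],
    [0.075, 0, 0],
    [0.1, 0, 0],
    [0.12, 0, 0],
    [0.132, 0, 0],
    [0.137, 0, 0],
    [0.137, 0, 0],
    [0.137, 0, 0],
  ],
  rotation=[
    [0, 0, 0],
    [0, 0, 0],
    [0, 0, 0],
    [0, 0, 0],
    [0, 0, 0],
    [0, 0, 0],
    [0, 0, 0],
    [0, 0, 0],
    [0, 0, 0],
    [0, 0, 0],
  ],
  claw=[0.02, 0.02, 0.02, 0.02, 0.02, 0.02, 0.02, 0.02, 0.02, 0.02],
)

```text
t: 8.6
eef_pos: [0.475, -0.3319, 0.0469]
tool_rot: [-0.557, 1.57, -0.762]
ft_force: [0.2, -1.4, -0.8]
gripper_width: 0.0269
```

Now release inside the box, then rise.

>>> step_arm(
  delta_pos=[
    [0, 0, 0],
    [0, 0, 0],
    [0, 0, 0],
    [0, 0, 0],
    [-0.02, 0, 0],
    [-0.05, 0, 0],
    [-0.08, 0, 0],
    [-0.11, 0, 0],
    [-0.13, 0, 0],
    [-0.135, 0, 0],
  ],
  rotation=[
    [0, 0, 0],
    [0, 0, 0],
    [0, 0, 0],
    [0, 0, 0],
    [0, 0, 0],
    [0, 0, 0],
    [0, 0, 0],
    [0, 0, 0],
    [0, 0, 0],
    [0, 0, 0],
  ],
  claw=[0.06, 0.06, 0.06, 0.06, 0.06, 0.06, 0.06, 0.06, 0.06, 0.06],
)

```text
t: 9.85
eef_pos: [0.4751, -0.332, 0.1823]
tool_rot: [-0.554, 1.569, -0.759]
ft_force: [-0.3, 0.0, -1.5]
gripper_width: 0.0601
```

```bash
python3 - <<'E'
from m import *
a=snap("scene","s3");b=snap("top","t3")
cv2.imwrite("pics/s3c.png",np.hstack([cv2.resize(a[100:240,170:310,::-1],(390,390)),cv2.resize(b[225:345,400:520,::-1],(390,390))]))
to(.474,.2365,.16,21.3)
E
```

```text
opt turn [-33.   0.   0.] q6 1.03
opt turn [147.   0.  -0.] q6 1.03
shift mm [  21.1  556.2 -116.4] pos [ 0.4747 -0.3317  0.1812] f [ 0.1  0.4 -0.8] w 0.0601 t 9.95
[[ 0.     0.204  0.979]
 [-0.     0.979 -0.204]
 [-1.    -0.     0.   ]]
```

View pics/s3c.png

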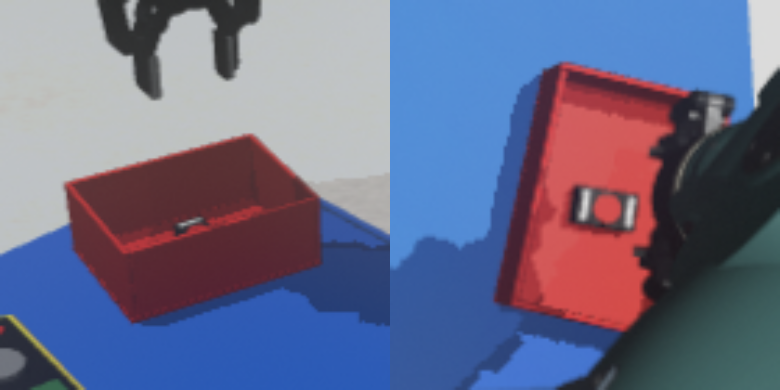

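The reject lies in the box (left crop around (190,225), right crop around (605,207)). Now over to the knob.

>>> step_arm(
  delta_pos=[
    [0, 0.03, -0.006],
    [0, 0.085, -0.018],
    [0, 0.14, -0.03],
    [0, 0.195, -0.041],
    [0, 0.25, -0.052],
    [0, 0.305, -0.064],
    [0, 0.36, -0.075],
    [0, 0.415, -0.087],
    [0, 0.47, -0.098],
    [0, 0.52, -0.109],
  ],
  rotation=[
    [-2, 0, 0],
    [-5, 0, 0],
    [-8, 0, 0],
    [-11, 0, 0],
    [-15, 0, 0],
    [-19, 0, 0],
    [-23, 0, 0],
    [-27, 0, 0],
    [-30, 0, 0],
    [-33, 0, 0],
  ],
  claw=[0.06, 0.06, 0.06, 0.06, 0.06, 0.06, 0.06, 0.06, 0.06, 0.06],
)

```text
t: 11.2
eef_pos: [0.4731, 0.2015, 0.1802]
tool_rot: [3.018, 1.57, -2.891]
ft_force: [-0.0, -0.3, 0.2]
gripper_width: 0.0601
```

```bash
python3 - <<'E'
from m import *
to(.474,.2365,.15,21.3)
E
```

```text
opt turn [ 0.1 -0.1 -0. ] q6 1.44
opt turn [-179.9    0.    -0.1] q6 1.44
shift mm [30.2 32.3 13.6] pos [0.4731 0.2015 0.1802] f [-0.  -0.3  0.2] w 0.0601 t 11.2
[[-0.001 -0.365  0.931]
 [-0.     0.931  0.365]
 [-1.     0.    -0.001]]
```

>>> step_arm(
  delta_pos=[
    [0.01, 0.01, 0.004],
    [0.02, 0.02, 0.009],
    [0.03, 0.032, 0.0135],
    [0.03, 0.032, 0.0135],
    [0.03, 0.032, 0.0135],
    [0.03, 0.032, 0.0135],
    [0.03, 0.032, 0.0135],
    [0.03, 0.032, 0.0135],
    [0.03, 0.032, 0.0135],
    [0.03, 0.032, 0.0135],
  ],
  rotation=[
    [0, 0, 0],
    [0, 0, 0],
    [0, 0, 0],
    [0, 0, 0],
    [0, 0, 0],
    [0, 0, 0],
    [0, 0, 0],
    [0, 0, 0],
    [0, 0, 0],
    [0, 0, 0],
  ],
  claw=[0.05, 0.05, 0.05, 0.05, 0.05, 0.05, 0.05, 0.05, 0.05, 0.05],
)

```text
t: 12.45
eef_pos: [0.4748, 0.2343, 0.1513]
tool_rot: [-0.838, 1.571, -0.467]
ft_force: [-0.4, -0.5, -0.8]
gripper_width: 0.0498
```

```bash
python3 - <<'E'
from m import *
im=snap("scene","s4")[:,:,::-1].copy()
o=r.get_obs()
c=np.array([.522,.1125,0]);a=np.radians(21.3);y=np.array([-np.sin(a),np.cos(a),0])
P=[c+y*d+[0,0,.05] for d in(.115,.133,.149,.156)]+[o["eef_pos"]-[0,0,.019]]
for i,p in enumerate(proj("scene",P)): cv2.circle(im,tuple(np.round(p*8).astype(int)),6,(255,255,0),-1,shift=3)
cv2.imwrite("pics/s4c.png",cv2.resize(im[180:330,370:520],None,fx=4,fy=4,interpolation=cv2.INTER_NEAREST))
to(.474,.2365,.05,21.3)
E
```

```text
opt turn [-0. -0.  0.] q6 1.5
opt turn [180.   0.   0.] q6 1.5
shift mm [101.3   2.3   0.1] pos [0.4748 0.2343 0.1513] f [0.2 0.5 0.5] w 0.0498 t 12.5
[[-0.    -0.363  0.932]
 [-0.     0.932  0.363]
 [-1.    -0.    -0.   ]]
```

View pics/s4c.png

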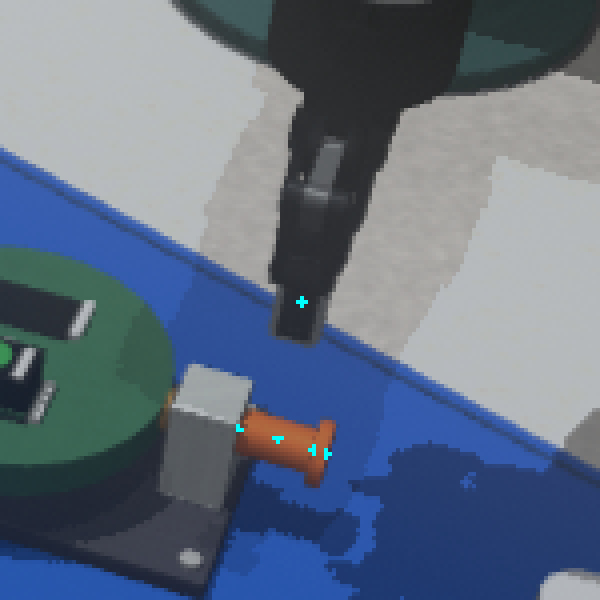

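The model points match the knob: grip centre at about (277,440) in the crop and the collar at (320,452). Descend and close.

>>> step_arm(
  delta_pos=[
    [0.015, 0.002, 0],
    [0.035, 0.002, 0],
    [0.055, 0.002, 0],
    [0.075, 0.002, 0],
    [0.09, 0.002, 0],
    [0.098, 0.002, 0],
    [0.101, 0.002, 0],
    [0.101, 0.002, 0],
    [0.101, 0.002, 0],
    [0.101, 0.002, 0],
  ],
  rotation=[
    [0, 0, 0],
    [0, 0, 0],
    [0, 0, 0],
    [0, 0, 0],
    [0, 0, 0],
    [0, 0, 0],
    [0, 0, 0],
    [0, 0, 0],
    [0, 0, 0],
    [0, 0, 0],
  ],
  claw=[0.05, 0.05, 0.05, 0.05, 0.05, 0.05, 0.05, 0.05, 0.05, 0.05],
)

```text
t: 13.75
eef_pos: [0.4742, 0.2362, 0.0506]
tool_rot: [-0.037, 1.57, 0.334]
ft_force: [0.6, 0.4, 1.0]
gripper_width: 0.0498
```

>>> step_arm(
  delta_pos=[
    [0, 0, 0],
    [0, 0, 0],
    [0, 0, 0],
    [0, 0, 0],
    [0, 0, 0],
    [0, 0, 0],
    [0, 0, 0],
    [0, 0, 0],
    [0, 0, 0],
    [0, 0, 0],
  ],
  rotation=[
    [0, 0, 0],
    [0, 0, 0],
    [0, 0, 0],
    [0, 0, 0],
    [0, 0, 0],
    [0, 0, 0],
    [0, 0, 0],
    [0, 0, 0],
    [0, 0, 0],
    [0, 0, 0],
  ],
  claw=[0.01, 0.01, 0.01, 0.01, 0.01, 0.01, 0.01, 0.01, 0.01, 0.01],
  newtons=60,
)

```text
t: 15.0
eef_pos: [0.4737, 0.236, 0.0505]
tool_rot: [-3.012, 1.57, -2.641]
ft_force: [-4.0, -1.7, 7.6]
gripper_width: 0.0205
```

The knob is gripped at 20.5 mm opening. Pull along tool +y (the jig's +y), first to 18 mm.

>>> step_arm(
  delta_pos=[
    [0, 0.002, 0],
    [0, 0.004, 0],
    [0, 0.006, 0],
    [0, 0.009, 0],
    [0, 0.012, 0],
    [0, 0.015, 0],
    [0, 0.017, 0],
    [0, 0.018, 0],
    [0, 0.018, 0],
    [0, 0.018, 0],
  ],
  rotation=[
    [0, 0, 0],
    [0, 0, 0],
    [0, 0, 0],
    [0, 0, 0],
    [0, 0, 0],
    [0, 0, 0],
    [0, 0, 0],
    [0, 0, 0],
    [0, 0, 0],
    [0, 0, 0],
  ],
  claw=[0.01, 0.01, 0.01, 0.01, 0.01, 0.01, 0.01, 0.01, 0.01, 0.01],
)

```text
t: 16.25
eef_pos: [0.4677, 0.2517, 0.0506]
tool_rot: [-1.74, 1.568, -1.37]
ft_force: [-1.0, -11.4, 7.0]
gripper_width: 0.02
```

```bash
cat > f.py <<'E'
from m import *
o=r.get_obs();M=Ro.from_euler("xyz",o["tool_rot"]).as_matrix()
print("F tool xyz",M.T@o["ft_force"],"moved from grip, tool",M.T@(o["eef_pos"]-[.4737,.236,.0505])*1000,o["gripper_width"],o["t"])
E
python3 f.py
```

```text
F tool xyz [ -6.9251 -10.2258  -5.0857] moved from grip, tool [-0.0992 16.8526  0.0724] 0.020009723194427925 16.25
```

>>> step_arm(
  delta_pos=[
    [0, 0.001, 0],
    [0, 0.002, 0],
    [0, 0.003, 0],
    [0, 0.003, 0],
    [0, 0.003, 0],
    [0, 0.003, 0],
    [0, 0.003, 0],
    [0, 0.003, 0],
    [0, 0.003, 0],
    [0, 0.003, 0],
  ],
  rotation=[
    [0, 0, 0],
    [0, 0, 0],
    [0, 0, 0],
    [0, 0, 0],
    [0, 0, 0],
    [0, 0, 0],
    [0, 0, 0],
    [0, 0, 0],
    [0, 0, 0],
    [0, 0, 0],
  ],
  claw=[0.01, 0.01, 0.01, 0.01, 0.01, 0.01, 0.01, 0.01, 0.01, 0.01],
)

```text
t: 17.5
eef_pos: [0.4666, 0.2544, 0.0505]
tool_rot: [-1.737, 1.568, -1.366]
ft_force: [-0.4, -11.9, 7.4]
gripper_width: 0.0203
```

```bash
python3 f.py
```

```text
F tool xyz [ -7.3471 -11.0048  -4.7016] moved from grip, tool [-0.0973 19.6913  0.0649] 0.02027621258315552 17.5
```

>>> step_arm(
  delta_pos=[
    [0, 0.0005, 0],
    [0, 0.001, 0],
    [0, 0.0015, 0],
    [0, 0.0015, 0],
    [0, 0.0015, 0],
    [0, 0.0015, 0],
    [0, 0.0015, 0],
    [0, 0.0015, 0],
    [0, 0.0015, 0],
    [0, 0.0015, 0],
  ],
  rotation=[
    [0, 0, 0],
    [0, 0, 0],
    [0, 0, 0],
    [0, 0, 0],
    [0, 0, 0],
    [0, 0, 0],
    [0, 0, 0],
    [0, 0, 0],
    [0, 0, 0],
    [0, 0, 0],
  ],
  claw=[0.01, 0.01, 0.01, 0.01, 0.01, 0.01, 0.01, 0.01, 0.01, 0.01],
)

```text
t: 18.75
eef_pos: [0.4664, 0.2549, 0.0505]
tool_rot: [-1.687, 1.565, -1.317]
ft_force: [2.8, -20.0, 6.6]
gripper_width: 0.0202
```

```bash
python3 f.py
```

```text
F tool xyz [ -6.5038 -19.693   -4.6253] moved from grip, tool [-0.1453 20.2652  0.0476] 0.02023149809154793 18.75
```

The force jumped to 19.7 N and travel stalled at 20.3 mm, so the plunger is at its stop. One last look before handing in.

```bash
python3 - <<'E'
from m import *
im=snap("scene","s5");cv2.imwrite("pics/s5c.png",im[:,:,::-1])
for n in("reject","good","meter","jar","driver","plunger"):
    print(n,[(np.round(d["box"],1).tolist(),round(d["score"],2)) for d in r.recognise(n,"scene")][:2])
E
python3 f.py
```

```text
reject [([236.6, 175.0, 6.0, 14.4], 0.39)]
good [([352.8, 258.4, 29.0, 23.4], 0.75)]
meter [([138.9, 211.7, 70.8, 63.4], 0.61)]
jar [([499.4, 322.3, 31.9, 34.3], 0.74), ([433.6, 287.6, 28.9, 18.4], 0.53)]
driver [([232.8, 311.9, 93.5, 58.1], 0.63), ([191.6, 147.4, 94.0, 67.6], 0.54)]
plunger [([427.0, 286.9, 35.3, 17.6], 0.44)]
F tool xyz [ -6.8114 -19.7974  -5.4042] moved from grip, tool [-0.1569 20.2598  0.0455] 0.020180361612401495 19.1
```

View pics/s5c.png

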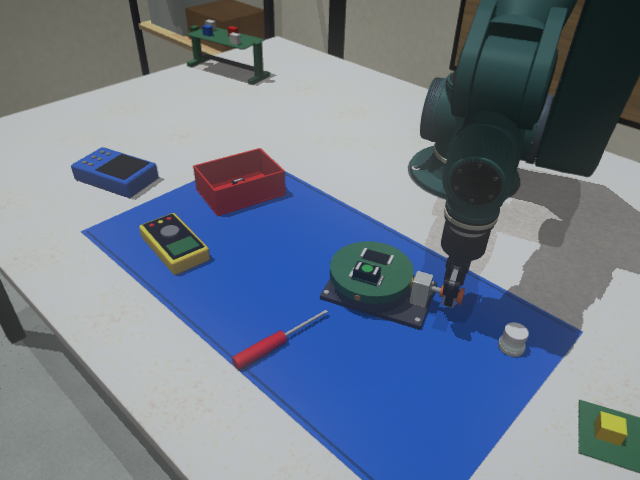

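The picture shows the knob held out from the housing at about (452,292), with the plunger shaft visible. The green module is in its nest at (367,270) and the reject is in the box at (237,181). The meter, jar and screwdriver have not moved.

```bash
python3 -c "
from bench import r
r.hand_in()"
```

```text
the job is handed in; nothing more can be done
```

The job is done and handed in at about 19 s of the 51 s allowed. I lifted the red-dot module out of its nest and released it inside the red reject box. Then I gripped the orange knob and pulled it straight back to its stop, and the arm is still holding it there.

**Plunger:** the tool had moved 20.3 mm from the grip point. The pull rose from about 11 N to 19.8 N over the last 0.6 mm and then held steady, which is the stop. The grip was set to 60 N, with the fingers at 20.2 mm on the 22 mm knob.

**Bystanders:** in the last picture the good module is in its nest, and the meter, jar and screwdriver are where they started.

**Less certain checks:**
- The final recognition of the reject in the box scored only 0.39, because the wall mostly hides it. A picture taken from above just after the release shows it clearly inside.
- The tool also shows a steady side load of about 5 to 7 N on the gripped knob, probably from a slightly off-centre grip. That is far below the limits.

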